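# Load the drained slide rack into the sprung loading well and hold it home

### The arm

A 7-joint arm with a two-finger parallel gripper is mounted at the origin on a cart in front of the work surface, level with it; the furniture and walls round the work are solid. World frame = base frame: x ahead of the robot, y to its left, z up, the work surface at z = 0. Lengths are in m, angles in rad, forces in N, time in s.
With the tool pointing down it reaches from about 0.35 to 0.9 m from the base axis. Payload 8.1 kg.
Tool frame: the origin (TCP) lies at the very end of the fingers, on their centre line; the grasp point (between the pads) lies arm.grip_point_offset behind it (arm.grip_point_offset is the distance from the TCP to the grasp point, in m); z points along the fingers, y is the line along which they close (so a half turn about z gives the same grasp; the last joint's range is limited). The gripper opens to 92 mm and grips with 3 to 60 N. Pads are 19 mm wide; open, the fingers measure 130 mm over their backs; the gripper's body (75 mm by 190 mm) begins 47 mm behind the grasp point.
Start: joints at [1.246, 0.434, 0.025, 1.573, -0.012, 1.134, -0.075], TCP at [0.137, -0.61, 0.227] pointing down, gripper open.
Joint ranges: [-2.62, 2.62], [-0.44, 2.09], [-1.27, 1.32], [0.08, 2.57], [-1.32, 4.46], [0.12, 2], [-2.74, 2.74]. Speed limits (rad/s): [2.22, 2.22, 3.01, 3.01, 3.14, 3.14, 3.14].

### API

Orientations are given as a rotation vector (axis times angle).
In Python, from cell import arm gives the robot as it stands. The module is installed in compiled form; this text tells all that it offers.
- The arm moves only by the shell command python3 -m creep 'ROWS' [OPENING] [FORCE]. ROWS is JSON, a list of rows, each a list of 6 numbers: the shift along the tool's x, y, z scaled (see below), then the turn, a rotation vector about the tool's x, y, z scaled (see below). A call has 1 to 20 rows; each row shifts and turns the commanded pose from where the row before left it, along the tool's axes as they then stand; what a row does not reach is not made up. The controller multiplies each number of a shift by 0.4 m and each number of a turn by 120 degrees. A row lasts 1/12 s, in which the tool goes at most 41.7 mm and 7.16 degrees, less where a joint would pass 70% of its speed; a pose out of reach is approached as far as the arm can. A call with a number of a shift or a turn outside -1 to 1 is refused whole. A call with a gripper value outside its range is refused whole. OPENING is the closure, from -1 (fully open) to 1 (shut), set as the call begins (- or left out, the last holds). The fingers move at their own pace and stop on an object; FORCE is the grip in N (left out, the last holds). Time passes only in rows, so rows that do not move let the fingers close. It gives the time, the measured TCP pose, the force, the opening and the grip force at its end, in the units of the state.
- arm.observe(): the state, without advancing time (a new reading comes with each control period).
- arm.get_image(name): name is "scene" or "top" or "wrist"; returns a dict with "frame" (420x560x3 uint8, red, green, blue), "intrinsics" (3x3 intrinsics, pixels), "rvec" (rotation vector, rad) and "tvec" (3), from world to camera coordinates, as OpenCV has them; the wrist camera has in their place "mount" (4x4, takes a point from camera to tool coordinates, whose origin is the TCP and whose axes are the flange's). Camera axes: x right, y down, z forward; pixel columns grow to the right and rows downward; lengths in m; the calibration is good to about 2 mm. A picture is of the moment at which its call begins: read the wrist's pose just before it. There is no depth.
- arm.sign_off(): hands the job in; it is judged then, once.
The state is a dict: "clock": time; "joints": joint angles; "dq": joint speeds; "joint_efforts": joint torques, N m; "position": TCP position; "ee_rot": TCP orientation; "force": force on the tool from outside, world axes, zero at the start; "ft_torque": the same for the moment, N m; "width": opening from 0.0 (shut) to 1.0 (fully open); "gripper_force": force on a finger pad.
Only numpy, scipy, OpenCV 4.12 (cv2) and the standard library are available. Lean on these libraries where they do the work, as an engineer would, in place of code of your own. Each camera call takes 0.05 s, during which the arm holds its last target. There are 200 camera calls.

### The job

The slide rack hanging on the drip stand has drained: lift it by its black bar up and off the two wire hooks and lower it upright into the rack loading well, either way round. Press it down gently against the sprung lift plate until the rack's feet are home on the hard stops, and finish while still holding it pressed down there, so that I can close the catches over it. Do not tip the rack, ram it onto the stops or disturb the things standing around.

Things in the scene. Friction and masses are not known exactly. Their poses are not given: they have to be found in the camera images.
- slide_rack: Slide rack: pink frame full of slides with orange ends, under a stiff wire bail with a black bar. Frame 38 (x) x 96 (y) x 63 mm, slides up to 77 mm; a foot in each corner, out to x +-19, y +-48 mm; 0.15 to 0.23 kg. Origin: centre of its underside, z up, y along its length; half turn alike. Bail wires rise at y = +-44.5 mm. Starts hanging by the bar on the drip stand, underside 28 mm up, can swing.
- rack_bar (a point): Centre of the rack's black bar, 109.5 mm above the rack's origin. The bar runs along the rack's y, 94 mm long, 12 mm wide (x), underside 106 and top 113 mm above the rack's underside; a thin wire loop stands 16 mm above its middle, in line with it. Grip it here across the 12 mm; between the two hooks 54 mm of its length are free for the fingers.
- hanger: Drip stand, fixed: steel tray 150 x 150 x 11 mm, two 6 mm wire hooks at y = +-30 mm that come forward from uprights at x = +74 mm and point to its -x (roughly toward the robot). Origin on the bench under the hanging bar. Hook ends turn up to 145 mm height at x = -23 mm; the wires behind (x = 16 to 64 mm) are 137 mm high.
- hanger_saddle (a point): Midpoint between the hook saddles, 134 mm above the bench, where the bar's underside rests; axes as the stand's. The bar must rise 12 mm or more to pass the hook ends, then go out along the stand's -x; the slides under the wires allow about 28 mm of rise. After 50 mm along -x the whole rack is clear of the hooks.
- well: Rack loading well, fixed: white housing 112 (x) x 176 (y) x 60 mm with an open well 42 (x) x 101 mm (y) in the middle of its top. A flared steel mouth round the well stands 72 mm high and widens to about 58 x 117 mm. Two small turn catches, up to 85 mm high, stand swung aside at the ends (y = +-74 mm). Origin: centre of the underside, z up.
- well_seat (a point): Centre of the well, 40 mm above the bench, level with the corner stops: the rack's origin belongs here when home, the rack's y along the well's y, either way round. Axes as the well's.
- corner_stops: The hard stops: four fixed dark steel posts in the corners of the well, one under each rack foot, tops 40 mm above the bench. Origin: the well's origin, at bench height.
- lift_plate (a joint): Sprung aluminium lift plate, 37 x 74 mm, in the well between the corner stops; value = travel down in m. 0: up, its top 52 mm above the bench, 12 mm above the stops. 0.012: level with the stops, rack home. Spring 3.5 N at 0, 9.5 N at 0.012 (500 N/m); it carries the rack's weight and lifts the rack again if let go.
- spare_rack: Bystander: slide rack without a bail, 38 x 88 x 77 mm, standing behind the work. Origin: centre of the underside.
- bottle: Bystander: small reagent bottle, 36 mm across, 92 mm high, behind the work. Origin: centre of the underside.
- cup: Bystander: specimen cup with a lid, 39 mm across, 48 mm high, behind the work. Origin: centre of the underside.

How it is judged:
By the outcome, as a careful person would: the job done as asked, in the order asked, and still so for the second after the job is handed in, while the arm keeps its last pose, push and grip.
It also fails if it takes over 48 s, if anything falls off the work surface, if the arm or the gripper's body presses on something with over 40 N, if the wrist force passes 120 N, or if a joint passes its speed limit or range.

## Working session

There is one attempt and no reset: what is moved stays moved. The work goes in short steps, Python scripts to look and compute and a shell command to move; the robot and the scene stay as the last step left them, time stands still between calls to the robot, and variables do not carry over. Pictures are saved under pics/ and viewed, at most 10 in all, crops included, and the job is handed in when it is done.

```bash
mkdir -p pics; cat > h.py <<'E'
import numpy as np, cv2, json
from cell import arm
from scipy.spatial.transform import Rotation as R
def save(name,fn):
    o=arm.observe(); im=arm.get_image(name); cv2.imwrite('pics/'+fn+'.png',im['frame'][:,:,::-1])
    d={k:np.array(v).tolist() for k,v in im.items() if k!='frame'}
    d['pos']=list(map(float,o['position'])); d['rot']=list(map(float,o['ee_rot']))
    json.dump(d,open('pics/'+fn+'.json','w')); return o
def cam(fn):
    d=json.load(open('pics/'+fn+'.json')); K=np.array(d['intrinsics'])
    if 'mount' in d:
        T=np.eye(4);T[:3,:3]=R.from_rotvec(d['rot']).as_matrix();T[:3,3]=d['pos']
        W=T@np.array(d['mount']); W=np.linalg.inv(W); return K,W[:3,:3],W[:3,3]
    return K,R.from_rotvec(np.ravel(d['rvec'])).as_matrix(),np.ravel(d['tvec'])
def ray(fn,uv):
    K,Rm,t=cam(fn); v=Rm.T@np.linalg.solve(K,[*uv,1]); return -Rm.T@t, v/np.linalg.norm(v)
def plane(fn,uv,z):
    c,v=ray(fn,uv); return c+v*(z-c[2])/v[2]
def tri(*obs):
    A=0;b=0;L=[]
    for fn,uv in obs:
        c,v=ray(fn,uv);P=np.eye(3)-np.outer(v,v);A=A+P;b=b+P@c;L.append((P,c))
    x=np.linalg.solve(A,b); return x,[round(1000*np.linalg.norm(P@(x-c)),1) for P,c in L]
def proj(fn,X):
    K,Rm,t=cam(fn); p=K@(Rm@np.array(X)+t); return p[:2]/p[2]
E
python3 - <<'E'
from h import *
np.set_printoptions(precision=4,suppress=True)
save('scene','s0');o=save('top','t0')
print(o,arm.grip_point_offset)
print(R.from_rotvec(o['ee_rot']).as_matrix())
for n in('s0','t0'):
  c,v=ray(n,(280,210));print(n,c,v,cam(n)[0][0,0])
a=cv2.imread('pics/s0.png');b=cv2.imread('pics/t0.png')
E
```

```text
{'clock': 0.05, 'joints': array([ 1.2464,  0.4352,  0.025 ,  1.5741, -0.0116,  1.134 , -0.0751]), 'dq': array([-0.0014, -0.0008,  0.0004, -0.0029,  0.0005,  0.0005, -0.0009]), 'joint_efforts': array([  0.0032, -66.9782,   0.9887, -31.5498,  -0.0607,   0.0374,
        -0.    ]), 'position': array([ 0.1373, -0.6092,  0.2259]), 'ee_rot': array([-3.1208, -0.3474,  0.0005]), 'force': array([ 0.5809, -0.1612, -0.4758]), 'ft_torque': array([-0.003 ,  0.0464, -0.0133]), 'gripper_force': 0.0, 'width': 1.0032667003360574} 0.0188
[[ 0.9755  0.2199 -0.0005]
 [ 0.2199 -0.9755  0.0015]
 [-0.0002 -0.0016 -1.    ]]
s0 [0.075  0.6037 0.8775] [ 0.5006 -0.5046 -0.7034] 525.1077692982618
t0 [0.3937 0.0407 1.282 ] [ 0.1963 -0.0142 -0.9804] 497.18693234098816
```

View pics/s0.png

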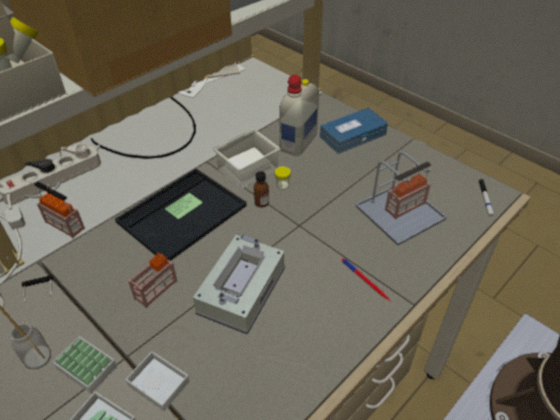

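View pics/t0.png

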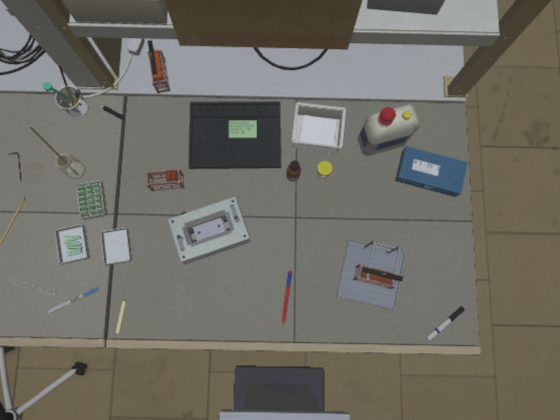

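The scene view has the stand near (402,195) and the well near (240,280). In the top view they are near (372,273) and (209,230), with the bottle, cup and spare rack behind them. I'll enlarge these areas.

```bash
python3 - <<'E'
from h import *
def crop(fn,x,y,w,h,s):
    a=cv2.imread(f'pics/{fn}.png')[y:y+h,x:x+w]
    a=cv2.resize(a,None,fx=s,fy=s,interpolation=cv2.INTER_CUBIC)
    for i in range(0,w,10):
        cv2.line(a,(i*s,0),(i*s,6 if i%50 else 14),(0,255,255),1)
    for i in range(0,h,10):
        cv2.line(a,(0,i*s),(6 if i%50 else 14,i*s),(0,255,255),1)
    cv2.putText(a,f'{fn} {x},{y}',(20,20),0,.5,(0,0,255),1)
    return a
A=np.hstack([crop('s0',350,145,100,75,4),crop('t0',330,230,100,75,4)])
B=np.hstack([crop('s0',190,230,100,75,4),crop('t0',160,190,100,75,4)])
cv2.imwrite('pics/c0.png',np.vstack([A,B]))
E
```

```text
(no output)
```

View pics/c0.png

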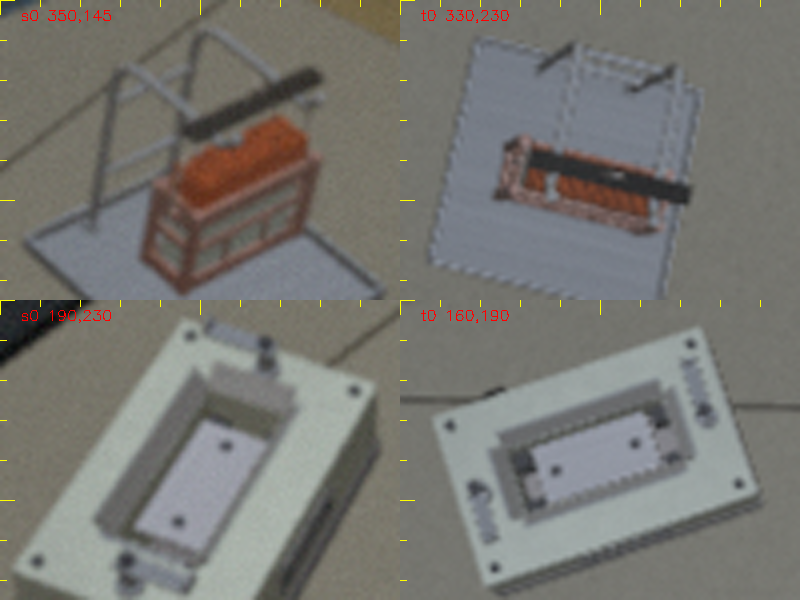

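```bash
python3 - <<'E'
from h import *
np.set_printoptions(precision=4,suppress=True)
L=tri(('t0',(362,270)),('s0',(396.5,177.5)));Rr=tri(('t0',(402.3,278.5)),('s0',(430,164)))
print('bar',L,Rr,np.linalg.norm(L[0]-Rr[0]),(L[0]+Rr[0])/2)
a=plane('t0',(362,270),.1405);b=plane('t0',(402.3,278.5),.1405);print('bar z-plane t0',a,b,np.linalg.norm(a-b),(a+b)/2, np.degrees(np.arctan2(*(a-b)[:2])))
a=plane('s0',(396.5,177.5),.1405);b=plane('s0',(430,164),.1405);print('s0',a,b,(a+b)/2)
for t,s in (((172.25,221.25),(199.25,295.25)),((232.5,201),(237.5,239)),((244.5,236),(278.5,252.75))):
    print('hole',tri(('t0',t),('s0',s)))
H=[plane('t0',t,.06) for t in((172.25,221.25),(232.5,201),(244.5,236),(183.75,257))]
print(np.array(H),np.mean(H,0),[np.linalg.norm(H[i]-H[i-1]) for i in range(4)])
for i,j in((0,1),(3,2)):
    d=H[i]-H[j];print('yaw of +y axis rel world y (ccw)',np.degrees(np.arctan2(-d[0],d[1])))
# well plate: two holes z=.052
print((plane('t0',(199,232.5),.052)+plane('t0',(218.7,225.7),.052))/2,(plane('s0',(246.5,266.5),.052)+plane('s0',(234.7,285.5),.052))/2)
# hanger tray corners z=.011
for t in((349,240.2),(405.3,252.3),(337.5,295.5)):print('tray',plane('t0',t,.011))
E
```

```text
bar (array([ 0.4872, -0.1647,  0.1447]), [np.float64(1.5), np.float64(1.5)]) (array([ 0.4678, -0.2598,  0.137 ]), [np.float64(1.4), np.float64(1.4)]) 0.09733004660309284 [ 0.4775 -0.2123  0.1408]
bar z-plane t0 [ 0.4863 -0.1662  0.1405] [ 0.4688 -0.2582  0.1405] 0.09361719671234925 [ 0.4775 -0.2122  0.1405] 10.736320256100894
s0 [ 0.4909 -0.1683  0.1405] [ 0.4647 -0.2565  0.1405] [ 0.4778 -0.2124  0.1405]
hole (array([0.6032, 0.2899, 0.0633]), [np.float64(0.2), np.float64(0.2)])
hole (array([0.6582, 0.1425, 0.0627]), [np.float64(0.1), np.float64(0.1)])
hole (array([0.5703, 0.1096, 0.0627]), [np.float64(0.1), np.float64(0.1)])
[[0.6039 0.2908 0.06  ]
 [0.6588 0.1428 0.06  ]
 [0.5707 0.1098 0.06  ]
 [0.5155 0.2572 0.06  ]] [0.5872 0.2002 0.06  ] [np.float64(0.09457179160926339), np.float64(0.1577957663440916), np.float64(0.09407148183246493), np.float64(0.15738391318586833)]
yaw of +y axis rel world y (ccw) 20.361666948436483
yaw of +y axis rel world y (ccw) 20.543024373587688
[0.5874 0.1999 0.052 ] [0.5881 0.1982 0.052 ]
tray [ 0.5727 -0.1571  0.011 ]
tray [ 0.5444 -0.3018  0.011 ]
tray [ 0.4313 -0.1269  0.011 ]
```

Triangulated, the bar centre is at (0.4775, -0.212, 0.141) with length 0.094–0.097 m; the text gives z 0.1405 and 94 mm. The stand's yaw is about -11°. The well centre is (0.587, 0.200) with yaw about +20.5°. Next: raise, turn the tool to yaw 79° and go over the bar.

```bash
python3 -m creep '[[0,0,-0.0125,0,0,-0.046],[0,0,-0.0125,0,0,-0.046],[0,0,-0.0125,0,0,-0.046],[0,0,-0.0125,0,0,-0.046],[0,0,-0.0125,0,0,-0.046],[0,0,-0.0125,0,0,-0.046],[0,0,-0.0125,0,0,-0.046],[0,0,-0.0125,0,0,-0.046],[0,0,-0.0125,0,0,-0.046],[0,0,-0.0125,0,0,-0.046],[0,0,-0.0125,0,0,-0.046],[0,0,-0.0125,0,0,-0.046]]' 0.1 && python3 -m creep '[[0.057,0.032,0,0,0,0],[0.057,0.032,0,0,0,0],[0.057,0.032,0,0,0,0],[0.057,0.032,0,0,0,0],[0.057,0.032,0,0,0,0],[0.057,0.032,0,0,0,0],[0.057,0.032,0,0,0,0],[0.057,0.032,0,0,0,0],[0.057,0.032,0,0,0,0],[0.057,0.032,0,0,0,0],[0.057,0.032,0,0,0,0],[0.057,0.032,0,0,0,0],[0.057,0.032,0,0,0,0],[0.057,0.032,0,0,0,0],[0.057,0.032,0,0,0,0],[0.057,0.032,0,0,0,0],[0.057,0.032,0,0,0,0],[0.057,0.032,0,0,0,0],[0.057,0.032,0,0,0,0]]'
cat > st.py <<'E'
from h import *
import sys
np.set_printoptions(precision=4,suppress=True)
# usage: st.py x y z yaw(tool x angle deg) -> needed tool shift (units) and turn (units)
def need(X,yaw):
    o=arm.observe();M=R.from_rotvec(o['ee_rot']).as_matrix()
    x=np.array([np.cos(np.radians(yaw)),np.sin(np.radians(yaw)),0]);z=np.array([0,0,-1.]);G=np.c_[x,np.cross(z,x),z]
    print('pos',o['position'],'yaw',np.degrees(np.arctan2(M[1,0],M[0,0])),'tilt',M[:2,2],'q',o['joints'],'F',o['force'],'w',o['width'],'gf',o['gripper_force'],'t',o['clock'])
    print('shift units',M.T@(np.array(X)-o['position'])/.4,'turn units',np.degrees(R.from_matrix(M.T@G).as_rotvec())/120)
if len(sys.argv)>4: need([float(a) for a in sys.argv[1:4]],float(sys.argv[4]))
E
python3 st.py .4775 -.2122 .25 79; python3 -c "
from h import *
save('wrist','w0')"
```

```text
clock: 1.1
position: [0.1373, -0.6094, 0.2865]
ee_rot: [-2.42, -2.002, -0.001]
force: [0.6, -0.6, 0.1]
width: 0.447
gripper_force: 0.0
clock: 2.68
position: [0.4596, -0.2301, 0.2865]
ee_rot: [-2.425, -1.997, 0.001]
force: [-0.5, -0.6, 0.7]
width: 0.451
gripper_force: 0.0
pos [ 0.4596 -0.2301  0.2865] yaw 78.93341834684064 tilt [-0.0006  0.0001] q [ 0.7521  0.2509 -0.4856  1.7175  0.1245  1.2044  0.0415] F [-0.4746 -0.6216  0.665 ] w 0.45091944566076597 gf 0.0 t 2.6833
shift units [0.0525 0.0353 0.0911] turn units [-0.0003  0.     -0.0006]
```

View pics/w0.png

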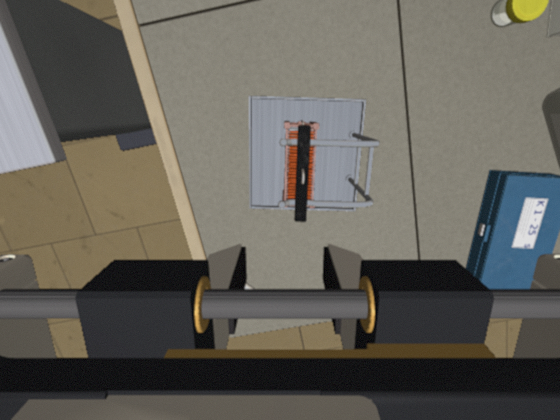

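The wrist view shows the bar from (303,126) to (300,221) between the hooks. The fingertips are near (235,255) and (340,255).

```bash
python3 - <<'E'
from h import *
np.set_printoptions(precision=4,suppress=True)
im=cv2.imread('pics/w0.png').astype(int).max(2)[115:230,285:325]
for v in(130,140,150,160,170,180,190,200,210,218):
    r=im[v-115]; u=np.where(r<60)[0]+285; print(v,u.min() if len(u) else 0,u.max() if len(u) else 0)
a=plane('w0',(303.3,126),.1440);b=plane('w0',(300.6,221),.1440)
print(a,b,(a+b)/2,np.linalg.norm(a-b),np.degrees(np.arctan2(-(a-b)[0],(a-b)[1])))
for w,t,s in(((303.3,126),(362,270),(396.5,177.5)),((300.6,221),(402.3,278.5),(430,164))):
    print(tri(('w0',w),('t0',t),('s0',s)))
E
```

```text
130 299 309
140 298 309
150 298 308
160 297 307
170 297 307
180 297 307
190 296 306
200 296 306
210 295 305
218 295 305
[ 0.4892 -0.1699  0.144 ] [ 0.4706 -0.2592  0.144 ] [ 0.4799 -0.2145  0.144 ] 0.09116135313556367 -11.762043578638574
(array([ 0.4886, -0.1678,  0.1412]), [np.float64(2.3), np.float64(2.9), np.float64(1.8)])
(array([ 0.469 , -0.2613,  0.1354]), [np.float64(1.7), np.float64(1.8), np.float64(1.9)])
```

```bash
python3 -m creep '[[0.01,0.008,0.04,0,0,0],[0.01,0.008,0.04,0,0,0],[0.01,0.008,0.04,0,0,0],[0.01,0.008,0.04,0,0,0],[0.01,0.008,0.04,0,0,0],[0,0,0.04,0,0,0],[0,0,0,0,0,0],[0,0,0,0,0,0]]' 
python3 st.py .479 -.2135 .1217 79; python3 -c "
from h import *
save('wrist','w1')"
```

```text
clock: 3.4
position: [0.478, -0.2146, 0.1902]
ee_rot: [-2.423, -1.996, 0.002]
force: [-0.4, -0.3, 0.1]
width: 0.451
gripper_force: 0.0
pos [ 0.478  -0.2146  0.1902] yaw 78.95167126396589 tilt [-0.0021  0.0009] q [ 0.6905  0.3551 -0.48    1.834   0.1915  1.0005 -0.0611] F [-0.361  -0.288   0.1326] w 0.45088550610794664 gf 0.0 t 3.4
shift units [0.003  0.0023 0.1711] turn units [-0.0011 -0.0002 -0.0004]
```

View pics/w1.png

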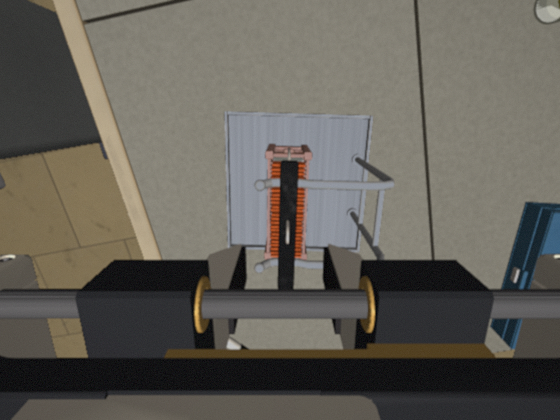

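The bar runs from (289,160) down to about (286,285), roughly midway between the fingertips (245 and 326). The hooks cross it at rows 185 and 266.

```bash
python3 - <<'E'
from h import *
np.set_printoptions(precision=4,suppress=True)
im=cv2.imread('pics/w1.png').astype(int).max(2)
P=[]
for v in(168,175,195,205,215,245,255,275):
    u=np.where(im[v,270:305]<60)[0]+270; print(v,u.min(),u.max()); P.append(((u.min()+u.max())/2,v))
k=np.polyfit([p[1] for p in P],[p[0] for p in P],1)
a=plane('w1',(np.polyval(k,162),162),.144);b=plane('w1',(np.polyval(k,285),285),.144)
print(a,b,np.degrees(np.arctan2(-(a-b)[0],(a-b)[1])))
h1=plane('w1',(262,185),.142);h2=plane('w1',(262,267),.142);print('hook tips',h1,h2,np.linalg.norm(h1-h2))
s1=plane('w1',(287,185),.134);s2=plane('w1',(287,266),.134);m=(s1+s2)/2;print('saddle mid',m)
print('tri ends',tri(('w0',(304,126)),('w1',(np.polyval(k,160),160))),tri(('w0',(304,142)),('w1',(np.polyval(k,185),185))))
d=(a-b)/np.linalg.norm(a-b);print('bar ctr at saddle mid',a-d*np.dot(a-m,d))
E
```

```text
168 281 297
175 280 297
195 281 295
205 280 296
215 280 295
245 280 294
255 279 293
275 278 293
[ 0.4902 -0.1691  0.144 ] [ 0.471  -0.2553  0.144 ] -12.558924620805685
hook tips [ 0.4699 -0.1809  0.142 ] [ 0.4573 -0.2392  0.142 ] 0.05964339922603699
saddle mid [ 0.4799 -0.2158  0.134 ]
tri ends (array([ 0.4905, -0.1709,  0.1244]), [np.float64(0.3), np.float64(0.3)]) (array([ 0.4871, -0.1841,  0.1431]), [np.float64(0.2), np.float64(0.2)])
bar ctr at saddle mid [ 0.4798 -0.2158  0.144 ]
```

```bash
python3 -m creep '[[-0.002,0.004,0.02,-0.001,0,0.008],[0,0,0.03,0,0,0],[0,0,0.03,0,0,0],[0,0,0.03,0,0,0],[0,0,0.03,0,0,0],[0,0,0.02,0,0,0],[0,0,0.01,0,0,0],[0,0,0,0,0,0],[0,0,0,0,0,0]]'; python3 -m creep '[[0,0,0,0,0,0],[0,0,0,0,0,0],[0,0,0,0,0,0],[0,0,0,0,0,0],[0,0,0,0,0,0],[0,0,0,0,0,0],[0,0,0,0,0,0],[0,0,0,0,0,0]]' 1 30
python3 st.py .4795 -.2155 .1217 78
```

```text
clock: 4.2
position: [0.4806, -0.2159, 0.1231]
ee_rot: [2.44, 1.975, 0.003]
force: [-0.4, 0.1, 0.1]
width: 0.445
gripper_force: 0.0
clock: 4.87
position: [0.4804, -0.2158, 0.1229]
ee_rot: [2.44, 1.976, 0.002]
force: [-0.9, -0.2, 2.6]
width: 0.128
gripper_force: 30.0
pos [ 0.4804 -0.2158  0.1229] yaw 77.98558378134771 tilt [ 0.0022 -0.0006] q [ 0.6619  0.4344 -0.4523  1.9094  0.2474  0.8499 -0.1278] F [-0.8533 -0.1722  2.645 ] w 0.1280471735149697 gf 30.006105601787567 t 4.8667
shift units [ 0.0003 -0.0024  0.0029] turn units [ 0.0011  0.0001 -0.0001]
```

```bash
python3 -m creep '[[0,0,-0.004,0,0,0],[0,0,-0.008,0,0,0],[0,0,-0.01,0,0,0],[0,0,-0.01,0,0,0],[0,0,-0.01,0,0,0],[0,0,-0.007,0,0,0],[0,0,-0.001,0,0,0],[0,0,0,0,0,0],[0,0,0,0,0,0]]' 1 40
python3 st.py .4804 -.2158 .1419 78; python3 -c "
from h import *
save('scene','s1')
a=cv2.imread('pics/s1.png')[120:270,330:480]
cv2.imwrite('pics/c1.png',cv2.resize(a,None,fx=4,fy=4,interpolation=cv2.INTER_CUBIC))"
```

```text
clock: 5.62
position: [0.4802, -0.2157, 0.1427]
ee_rot: [2.441, 1.976, 0.002]
force: [0.5, -0.1, -2.1]
width: 0.122
gripper_force: 40.0
pos [ 0.4802 -0.2157  0.1427] yaw 77.98178427960035 tilt [ 0.002  -0.0005] q [ 0.6708  0.4097 -0.4611  1.8886  0.2295  0.893  -0.1116] F [ 0.4837 -0.0548 -2.0711] w 0.1215264582056373 gf 39.99833822250366 t 5.6167
shift units [-0.0001  0.0005  0.002 ] turn units [ 0.001   0.     -0.0002]
```

View pics/c1.png

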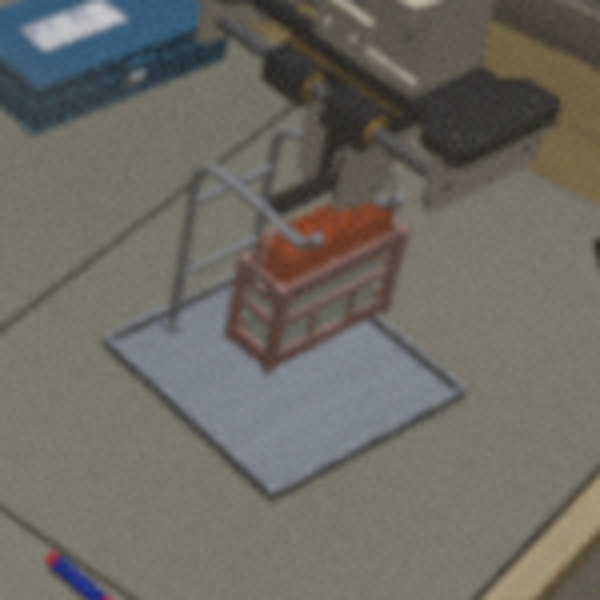

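The rack is lifted 20 mm and hangs upright in the grip with about 2 N of weight. Next: out along the stand's -x, then up.

```bash
python3 -m creep '[[0,-0.004,0,0,0,0],[0,-0.01,0,0,0,0],[0,-0.016,0,0,0,0],[0,-0.02,0,0,0,0],[0,-0.02,0,0,0,0],[0,-0.02,0,0,0,0],[0,-0.02,0,0,0,0],[0,-0.02,0,0,0,0],[0,-0.02,0,0,0,0],[0,-0.02,0,0,0,0],[0,-0.016,-0.004,0,0,0],[0,-0.01,-0.015,0,0,0],[0,-0.004,-0.03,0,0,0],[0,0,-0.04,0,0,0],[0,0,-0.04,0,0,0],[0,0,-0.04,0,0,0],[0,0,-0.03,0,0,0],[0,0,-0.015,0,0,0],[0,0,-0.004,0,0,0]]'
python3 st.py .588 .200 .23 110.5
```

```text
clock: 7.25
position: [0.4024, -0.1992, 0.2311]
ee_rot: [2.439, 1.974, 0.003]
force: [0.6, -0.4, -1.3]
width: 0.124
gripper_force: 40.0
pos [ 0.4024 -0.1992  0.2311] yaw 77.98400172503604 tilt [ 0.0041 -0.0016] q [ 0.7836  0.185  -0.5073  1.9437  0.1046  1.0338  0.0206] F [ 0.5591 -0.3798 -1.3441] w 0.12382347852195588 gf 39.99845623970032 t 7.25
shift units [1.0727 0.246  0.003 ] turn units [ 0.0019  0.0009 -0.271 ]
```

```bash
python3 -m creep '[[0,0,0,0,0,-0.01],[0,0,0,0,0,-0.025],[0,0,0,0,0,-0.04],[0,0,0,0,0,-0.04],[0,0,0,0,0,-0.04],[0,0,0,0,0,-0.04],[0,0,0,0,0,-0.04],[0,0,0,0,0,-0.025],[0,0,0,0,0,-0.011]]' && python3 -m creep '[[0.01,0.011,0,0,0,0],[0.02,0.022,0,0,0,0],[0.03,0.033,0,0,0,0],[0.039,0.044,0,0,0,0],[0.039,0.044,0,0,0,0],[0.039,0.044,0,0,0,0],[0.039,0.044,0,0,0,0],[0.039,0.044,0,0,0,0],[0.039,0.044,0,0,0,0],[0.039,0.044,0,0,0,0],[0.039,0.044,0,0,0,0],[0.039,0.044,0,0,0,0],[0.039,0.044,0,0,0,0],[0.039,0.044,0,0,0,0],[0.03,0.033,0,0,0,0],[0.02,0.022,0,0,0,0],[0.01,0.011,0,0,0,0],[0,0,0,0,0,0],[0,0,0,0,0,0]]'
python3 st.py .588 .200 .23 110.5; python3 -c "
from h import *
save('wrist','w2')"
```

```text
clock: 8.0
position: [0.4013, -0.1989, 0.2288]
ee_rot: [1.786, 2.584, 0.001]
force: [-0.2, 0.0, -1.7]
width: 0.124
gripper_force: 40.0
clock: 9.58
position: [0.5554, 0.0923, 0.2296]
ee_rot: [1.79, 2.579, -0.0]
force: [-1.0, -0.2, -0.4]
width: 0.122
gripper_force: 40.0
pos [0.5554 0.0923 0.2296] yaw 110.46895032382054 tilt [ 0.0013 -0.0011] q [ 0.2303  0.4172 -0.6778  1.6822  0.2849  1.1419 -0.1678] F [-1.0456 -0.1997 -0.449 ] w 0.12244194005969017 gf 39.99834179878235 t 9.5833
shift units [ 0.2238  0.1706 -0.0012] turn units [ 0.0004  0.0007 -0.0003]
```

View pics/w2.png

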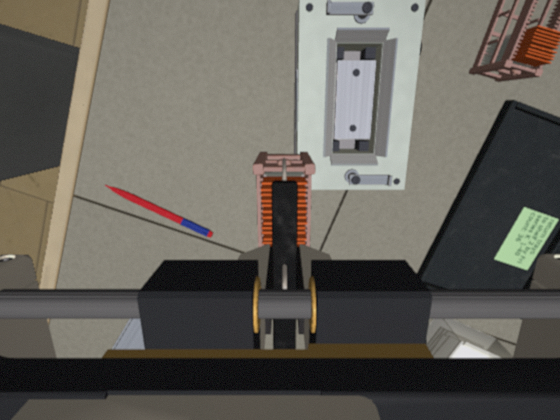

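The wrist view shows the well ahead, with plate holes at (355,72) and (352,128) and housing holes at (309,7), (414,6) and (396,182). The rack hangs straight, its bar end at (285,182).

```bash
python3 - <<'E'
from h import *
np.set_printoptions(precision=4,suppress=True)
ph=[plane('w2',p,.052) for p in((355,72),(352.3,128.3))];print('plate',ph,np.mean(ph,0),np.degrees(np.arctan2(-(ph[0]-ph[1])[0],(ph[0]-ph[1])[1])))
for p,t in(((309,7),(172.25,221.25)),((396.5,182),(244.5,236)),((309,7),(183.75,257)),((414,6.5),(172.25,221.25))): print(plane('w2',p,.06),tri(('w2',p),('t0',t)))
# mouth inner (plate sides) and the rack end in view
im=cv2.imread('pics/w2.png').astype(int).max(2)
P=[]
for v in(190,200,210,220,230,240):
    u=np.where(im[v,262:308]<55)[0]+262;print(v,u.min(),u.max());P.append(((u.min()+u.max())/2,v))
k=np.polyfit([p[1] for p in P],[p[0] for p in P],1)
o=json.load(open('pics/w2.json'));z=o['pos'][2]+.0188+.0035
a=plane('w2',(np.polyval(k,182),182),z);b=plane('w2',(np.polyval(k,240),240),z);M=R.from_rotvec(o['rot']).as_matrix()
print('bar end in tool',M.T@(a-o['pos']),M.T@(b-o['pos']),'bar yaw',np.degrees(np.arctan2(-(a-b)[0],(a-b)[1])))
# rack frame top end corners approx 63 mm above underside
zf=o['pos'][2]+.0188-.1095+.063
for p in((256,156),(313,156)):print('frame',M.T@(plane('w2',p,zf)-o['pos']))
E
```

```text
plate [array([0.58  , 0.2225, 0.052 ]), array([0.5991, 0.1732, 0.052 ])] [0.5896 0.1979 0.052 ] 21.169874815708436
[0.5181 0.2561 0.06  ] (array([0.5372, 0.1954, 0.3871]), [np.float64(29.4), np.float64(29.4)])
[0.6625 0.1394 0.06  ] (array([0.555 , 0.1276, 0.2806]), [np.float64(34.1), np.float64(34.1)])
[0.5181 0.2561 0.06  ] (array([0.5174, 0.2605, 0.0426]), [np.float64(0.3), np.float64(0.3)])
[0.606  0.2892 0.06  ] (array([0.6058, 0.2912, 0.0558]), [np.float64(1.2), np.float64(1.2)])
190 273 296
200 273 296
210 273 296
220 272 296
230 272 296
240 273 295
bar end in tool [ 0.0487  0.0005 -0.0224] [ 0.0217  0.0001 -0.0223] bar yaw 19.76710335993768
frame [ 0.0531 -0.016   0.0276]
frame [0.0531 0.0168 0.0276]
```

```bash
python3 - <<'E'
from h import *
np.set_printoptions(precision=4,suppress=True)
o=json.load(open('pics/w2.json'));M=R.from_rotvec(o['rot']).as_matrix();p=np.array(o['pos']);print(np.array(o['mount']))
for off in(0,.003):
  for h in(0,.063,.077,.113):
    for y in(-.019,0,.019):print(off,h,y,proj('w2',p+M@np.array([off+(.047 if h>.1 else .048),y,-.0188+.1095-h])))
a=cv2.imread('pics/w2.png')[130:260,220:350];b=cv2.imread('pics/w2.png')[0:200,270:435]
a=cv2.resize(a,(390,390),interpolation=cv2.INTER_CUBIC);b=cv2.resize(b,(410,497),interpolation=cv2.INTER_CUBIC)
c=np.zeros((500,800,3),np.uint8);c[:390,:390]=a;c[:497,390:]=b
cv2.imwrite('pics/c2.png',c)
E
```

```text
[[-0.0001 -0.9569 -0.2904  0.0784]
 [ 1.      0.0002 -0.0011  0.0004]
 [ 0.0011 -0.2904  0.9569 -0.1589]
 [ 0.      0.      0.      1.    ]]
0 0 -0.019 [259.2806 151.527 ]
0 0 0 [284.012  151.5286]
0 0 0.019 [308.7475 151.5301]
0 0.063 -0.019 [251.1437 164.8397]
0 0.063 0 [283.8307 164.8432]
0 0.063 0.019 [316.5248 164.8467]
0 0.077 -0.019 [248.5699 169.0508]
0 0.077 0 [283.7734 169.055 ]
0 0.077 0.019 [318.985  169.0593]
0 0.113 -0.019 [239.7752 185.8481]
0 0.113 0 [283.5769 185.8558]
0 0.113 0.019 [327.3912 185.8635]
0.003 0 -0.019 [259.1923 147.5778]
0.003 0 0 [284.011  147.5791]
0.003 0 0.019 [308.8338 147.5803]
0.003 0.063 -0.019 [250.9889 159.6764]
0.003 0.063 0 [283.8286 159.6794]
0.003 0.063 0.019 [316.6754 159.6823]
0.003 0.077 -0.019 [248.3902 163.5092]
0.003 0.077 0 [283.7708 163.5128]
0.003 0.077 0.019 [319.1597 163.5164]
0.003 0.113 -0.019 [239.4961 179.0498]
0.003 0.113 0 [283.5724 179.0566]
0.003 0.113 0.019 [327.6615 179.0633]
```

View pics/c2.png

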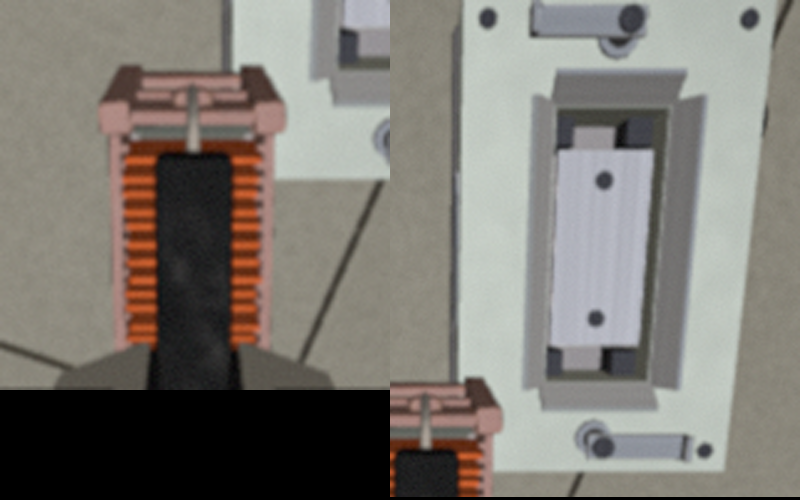

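The rack sits square and centred in the tool, within about 0.5 mm. Relative to the wrist camera, the well centre is (0.590, 0.198) with yaw about 20.6°.

```bash
python3 -m creep '[[0.01,0.008,0,0,0,-0.001],[0.02,0.016,0,0,0,0],[0.031,0.025,0,0,0,0],[0.031,0.025,0,0,0,0],[0.031,0.025,0,0,0,0],[0.031,0.025,0,0,0,0],[0.031,0.025,0,0,0,0],[0.02,0.016,0,0,0,0],[0.012,0.008,0,0,0,0],[0,0,0.01,0,0,0],[0,0,0.02,0,0,0],[0,0,0.03,0,0,0],[0,0,0.03,0,0,0],[0,0,0.02,0,0,0],[0,0,0.01,0,0,0],[0,0,0,0,0,0],[0,0,0,0,0,0],[0,0,0,0,0,0],[0,0,0,0,0,0]]'
python3 st.py .5898 .1980 .18 110.6; python3 -c "
from h import *
save('wrist','w3');save('top','t3');save('scene','s3')
o=json.load(open('pics/w3.json'));M=R.from_rotvec(o['rot']).as_matrix();p=np.array(o['pos'])
a=cv2.imread('pics/w3.png')[60:260,180:390];a=cv2.resize(a,(400,380),interpolation=2)
b=cv2.imread('pics/s3.png')[190:340,175:325];b=cv2.resize(b,(400,400),interpolation=2)
c=np.zeros((400,800,3),np.uint8);c[:380,:400]=a;c[:,400:]=b;cv2.imwrite('pics/c3.png',c)
"
```

```text
clock: 11.22
position: [0.5903, 0.1988, 0.1826]
ee_rot: [1.786, 2.581, 0.003]
force: [0.1, -0.2, -1.0]
width: 0.125
gripper_force: 40.0
pos [0.5903 0.1988 0.1826] yaw 110.62716249023973 tilt [0.0031 0.    ] q [ 0.0172  0.5535 -0.6501  1.5962  0.3644  1.113  -0.3631] F [ 0.1371 -0.231  -1.0091] w 0.12516933084560247 gf 39.9986332654953 t 11.2167
shift units [-0.0014 -0.002   0.0065] turn units [0.0014 0.0005 0.0002]
```

View pics/c3.png

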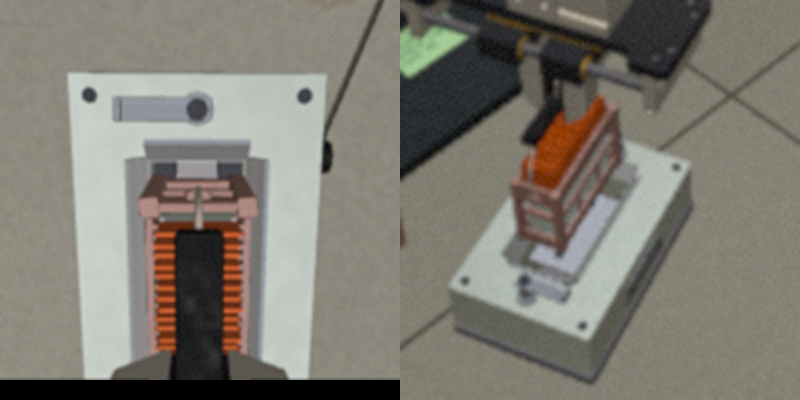

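The rack is above the mouth. The far housing holes are at (226.7,110) and (340.1,110.5), symmetric about the rack.

```bash
python3 - <<'E'
from h import *
np.set_printoptions(precision=4,suppress=True)
o=json.load(open('pics/w3.json'));M=R.from_rotvec(o['rot']).as_matrix();p=np.array(o['pos'])
im=cv2.imread('pics/w3.png').astype(int).max(2);H=[]
for u,v in((227,110),(340,110)):
    w=im[v-7:v+8,u-7:u+8];g=np.clip(130-w,0,None);yy,xx=np.mgrid[v-7:v+8,u-7:u+8];c=((g*xx).sum()/g.sum(),(g*yy).sum()/g.sum())
    X=M.T@(plane('w3',c,.06)-p);H.append(X);print(c,X)
print('yaw of pair rel tool y',np.degrees(np.arctan2(H[1][0]-H[0][0],H[1][1]-H[0][1])),'mid',(H[0]+H[1])/2, np.linalg.norm(H[0]-H[1]))
for off in(0,.002):print(proj('w3',p+M@np.array([off+.048,.019,-.0188+.1095-.063])),proj('w3',p+M@np.array([off+.048,.019,-.0188+.1095])))
E
```

```text
(np.float64(226.46101364522417), np.float64(109.60087719298245)) [ 0.0789 -0.0481  0.1224]
(np.float64(339.5089962121212), np.float64(110.10179924242425)) [0.0785 0.0463 0.1227]
yaw of pair rel tool y -0.2467972268545029 mid [ 0.0787 -0.0009  0.1225] 0.09439879418368427
[316.5227 164.8462] [308.7459 151.53  ]
[316.623  161.4087] [308.8034 148.8998]
```

```bash
python3 -m creep '[[0,-0.002,0.004,0.001,0,0],[0,0,0.008,0,0,0],[0,0,0.01,0,0,0],[0,0,0.01,0,0,0],[0,0,0.01,0,0,0],[0,0,0.01,0,0,0],[0,0,0.01,0,0,0],[0,0,0.006,0,0,0],[0,0,0.003,0,0,0],[0,0,0,0,0,0],[0,0,0,0,0,0]]'
python3 st.py .5898 .1980 .1307 110.6
```

```text
clock: 12.28
position: [0.5893, 0.1983, 0.1536]
ee_rot: [1.788, 2.583, -0.001]
force: [-0.1, 0.6, -0.9]
width: 0.12
gripper_force: 40.0
pos [0.5893 0.1983 0.1536] yaw 110.6206093342442 tilt [ 0.0001 -0.0011] q [ 0.0099  0.5805 -0.6386  1.6292  0.385   1.0611 -0.3811] F [-0.113   0.5774 -0.9138] w 0.11961212651253438 gf 39.998520612716675 t 12.2833
shift units [-0.001   0.0009  0.0573] turn units [-0.0001  0.0005  0.0002]
```

No side force, so the rack is in the mouth. I'll go on slowly to just above the plate.

```bash
for i in 1; do python3 -m creep '[[0,0,0.004,0,0,0],[0,0,0.006,0,0,0],[0,0,0.006,0,0,0],[0,0,0.004,0,0,0],[0,0,0.003,0,0,0],[0,0,0,0,0,0],[0,0,0,0,0,0]]'; done; python3 -m creep '[[0,0,0.003,0,0,0],[0,0,0.004,0,0,0],[0,0,0.004,0,0,0],[0,0,0.003,0,0,0],[0,0,0,0,0,0],[0,0,0,0,0,0]]'
python3 st.py .5898 .1980 .1307 110.6
```

```text
clock: 12.87
position: [0.5894, 0.1983, 0.1446]
ee_rot: [1.787, 2.582, -0.001]
force: [-0.1, -0.1, 2.5]
width: 0.121
gripper_force: 40.0
clock: 13.37
position: [0.5894, 0.1983, 0.1388]
ee_rot: [1.787, 2.582, -0.001]
force: [-0.7, -0.7, 5.4]
width: 0.123
gripper_force: 40.0
pos [0.5894 0.1983 0.1388] yaw 110.62354690317409 tilt [ 0.0004 -0.0011] q [ 0.0054  0.595  -0.6319  1.6449  0.397   1.0333 -0.3911] F [-0.6846 -0.687   5.4377] w 0.12265906752574719 gf 39.9998277425766 t 13.3667
shift units [-0.001   0.0007  0.0203] turn units [-0.      0.0005  0.0002]
```

```bash
python3 -m creep '[[0,0,0.002,0,0,0],[0,0,0.002,0,0,0],[0,0,0.002,0,0,0],[0,0,0.002,0,0,0],[0,0,0,0,0,0],[0,0,0,0,0,0]]'; python3 -m creep '[[0,0,0.001,0,0,0],[0,0,0.001,0,0,0],[0,0,0.001,0,0,0],[0,0,0,0,0,0],[0,0,0,0,0,0]]';  python3 -m creep '[[0,0,0.001,0,0,0],[0,0,0.001,0,0,0],[0,0,0.001,0,0,0],[0,0,0,0,0,0],[0,0,0,0,0,0]]'
```

```text
clock: 13.87
position: [0.5895, 0.1983, 0.1359]
ee_rot: [1.787, 2.582, -0.001]
force: [-0.4, -0.9, 7.7]
width: 0.125
gripper_force: 40.0
clock: 14.28
position: [0.5898, 0.1984, 0.1352]
ee_rot: [1.787, 2.582, 0.0]
force: [-1.6, -1.2, 9.9]
width: 0.122
gripper_force: 40.0
clock: 14.7
position: [0.5904, 0.1986, 0.1351]
ee_rot: [1.787, 2.581, 0.002]
force: [-2.3, -3.0, 17.8]
width: 0.125
gripper_force: 40.0
```

```bash
python3 - <<'E'
from h import *
o=save('wrist','w4');save('scene','s4')
print(o['force'],o['ft_torque'],o['position'])
np.set_printoptions(precision=1,suppress=True)
# well-frame rack model projected into scene & wrist for dz = 0 (home) and 4 mm high
W=np.array([.5885,.1992,0]);Y=R.from_euler('z',20.6,degrees=True).as_matrix()
a=cv2.imread('pics/s4.png')[190:310,190:310];a=cv2.resize(a,None,fx=5,fy=5,interpolation=2)
b=cv2.imread('pics/w4.png')[60:260,200:370]
b=cv2.resize(b,None,fx=1.17,fy=1.17,interpolation=2)
for dz,col in((0,(0,255,0)),(.006,(0,0,255))):
    P=[W+Y@np.array([x,y,.103+dz]) for x,y in((-.019,-.048),(-.019,.048),(.019,.048),(.019,-.048))]
    q=np.array([(proj('s4',X)-190)*5 for X in P]).astype(np.int32);cv2.polylines(a,[q],True,col,1)
P=[W+Y@np.array([x,y,.06]) for x,y in((-.0471,-.0787),(-.0471,.0787),(.0471,.0787),(.0471,-.0787))]
q=np.array([(proj('s4',X)-190)*5 for X in P]).astype(np.int32);cv2.polylines(a,[q],True,(255,255,0),1)
c=np.zeros((600,800,3),np.uint8);c[:,:600]=a;c[:b.shape[0],600:600+b.shape[1]]=b
cv2.imwrite('pics/c4.png',c)
E
```

```text
[-2.33631691 -2.99420543 17.83959349] [-0.60732341  0.44914515 -0.00797626] [0.59036092 0.19856452 0.13510015]
```

View pics/c4.png

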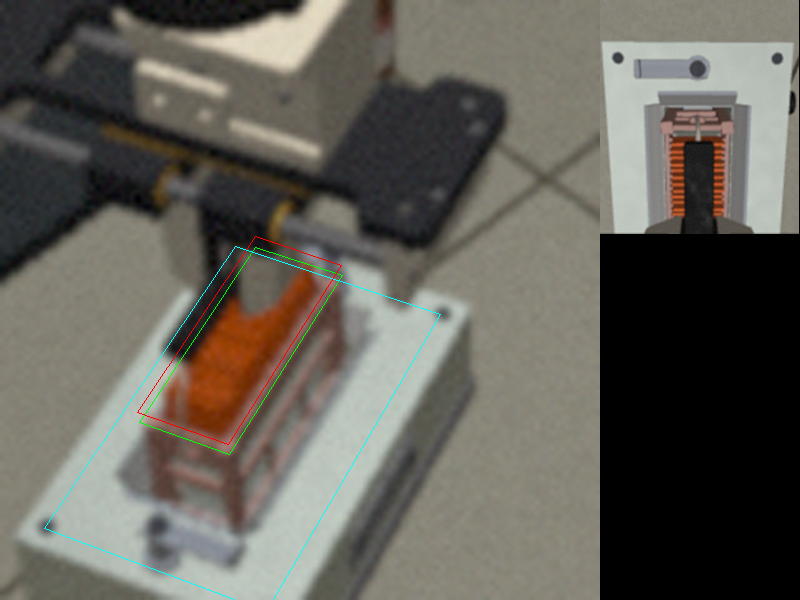

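The frame's top edge at the near end lies on the projected home outline (green), with the rack upright inside the mouth. A small side force remains, so I'll relieve it and hold.

```bash
python3 -m creep '[[0,-0.001,0,0,0,0],[0,-0.001,0,0,0,0],[0,0,0,0,0,0],[0,0,0,0,0,0],[0,0,0,0,0,0],[0,0,0,0,0,0],[0,0,0,0,0,0],[0,0,0,0,0,0]]'
python3 st.py .5895 .1983 .1352 110.6
```

```text
clock: 15.47
position: [0.5897, 0.1983, 0.135]
ee_rot: [1.787, 2.581, 0.002]
force: [-1.2, -3.0, 16.4]
width: 0.127
gripper_force: 40.0
pos [0.5897 0.1983 0.135 ] yaw 110.60583277463878 tilt [ 0.0031 -0.0006] q [ 0.0045  0.5977 -0.6301  1.6508  0.4015  1.0229 -0.3951] F [-1.1977 -3.0093 16.386 ] w 0.12747527577352982 gf 40.00235080718994 t 15.4667
shift units [ 0.0002 -0.0004 -0.0004] turn units [0.0013 0.0008 0.    ]
```

```bash
python3 -c "
from cell import arm
print(arm.sign_off())"
```

```text
the job is handed in; nothing more can be done
None
```

The rack is off the hooks and in the loading well, pressed level onto the stops with about 16 N and still held for you to close the catches; I judged it home from the push force stiffening sharply and its near end lining up in the camera view, and did not check each foot separately.

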